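# Set the focus and hold the stop-down plunger for an aperture check

### The arm

A 7-joint arm with a two-finger parallel gripper is mounted at the origin on a cart in front of the work surface, level with it; the furniture and walls round the work are solid. World frame = base frame: x ahead of the robot, y to its left, z up, the work surface at z = 0. Lengths are in m, angles in rad, forces in N, time in s.
With the tool pointing down it reaches from about 0.4 to 0.875 m from the base axis. Payload 4.4 kg.
Tool frame: the origin (TCP) lies on the centre line of the jaws, within the pads' length; the fingertips stand bot.tip_reach ahead of it and the grasp point (between the pads) is the TCP (bot.tip_reach is the distance from the TCP to the fingertips, in m); z points along the fingers, y is the direction in which the jaws open and shut (so a half turn about z gives the same grasp; the last joint's range is limited). The gripper opens to 85 mm and grips with 20 to 120 N. Pads are 22 mm wide; open, the fingers measure 114 mm over their backs; the gripper's body (76 mm by 85 mm) begins 54 mm behind the grasp point. The pads swing forward as they close: fully open they stand 13 mm farther back than shut.
Start: joints at [-1.201, 0.628, 0.038, 1.517, -0.027, 0.996, -0.02], TCP at [0.274, 0.589, 0.25] pointing down, gripper open.
Joint ranges: [-3.06, 3.06], [-0.37, 2.12], [-1.25, 1.32], [0.18, 2.47], [-1.1, 4.24], [0.23, 1.98], [-2.94, 2.94]. Speed limits (rad/s): [2.57, 2.57, 3.14, 3.14, 3.14, 3.14, 3.14].

### API

Orientations are given as a 3x3 rotation matrix whose columns are the frame's x, y, z axes.
In Python, from workcell import bot, imaging, workorder gives the robot as it stands.
- The arm moves only by the tool apply_moves, never from a script. Its argument "rows" is one flat list of numbers, 7 for each row, row after row: the shift along the tool's x, y, z in m, then the turn, a rotation vector about the tool's x, y, z in degrees, then the finger opening in m, from 0 to 0.0854. A call has 1 to 12 rows; each row shifts and turns the pose as measured when the row begins, along the tool's axes as they then stand; what a row does not reach is not made up. A row lasts 1/12 s, in which the tool goes at most 41.7 mm and 7.16 degrees, less where a joint would pass 70% of its speed; a pose out of reach is approached as far as the arm can. A call is refused whole if a number of a shift passes 0.0417 or a number of a turn 7.16, either way. A call with a gripper value outside its range is refused whole. The fingers move at their own pace and stop on an object; "squeeze" is the grip in N (left out, the last holds). Time passes only in rows, so rows that do not move let the fingers close. It gives the time, the measured TCP pose, the force and the opening at its end, in the units of the state.
- bot.get_state(): the state, without advancing time (a new reading comes with each control period).
- imaging.camera(name): name is "scene" or "top" or "wrist"; returns a dict with "image" (400x640x3 uint8, blue, green, red), "mtx" (3x3 intrinsics, pixels), "R" (3x3) and "t" (3): a world point X has camera coordinates R X + t. Camera axes: x right, y down, z forward; pixel columns grow to the right and rows downward; lengths in m; the calibration is good to about 2 mm. The wrist camera is an equidistant fisheye: a pixel r from the principal point sees the ray r / f radians off the axis. A picture is of the moment at which its call begins. There is no depth.
- workorder.finish_job(): hands the job in, once; it reports no verdict.
The state is a dict: "clock": time; "joint_positions": joint angles; "joint_vel": joint speeds; "joint_torque": joint torques, N m; "ee_pos": TCP position; "tool_rot": TCP orientation; "ft_force": force on the tool from outside, world axes, zero at the start; "wrist_torque": the same for the moment, N m; "opening": finger opening in m.
Only numpy, scipy, OpenCV 4.12 (cv2) and the standard library are available. Lean on these libraries where they do the work, as an engineer would, in place of code of your own. Each camera call takes 0.05 s, during which the arm holds its last target. There are 200 camera calls.

### The job

On the lens test jig, turn the focusing barrel by the key bar on its top until the pointer at its foot points at the index tab, leave it there and let go. Then push the stop-down plunger beside it straight down until the dark ring halfway up its stem is level with the collar of its housing (half its travel, never to the bottom), and keep holding it there: the program finishes while the plunger is held. Leave the index tab and everything else on the bench where they are.

Things in the scene. Friction and masses are not known exactly. Their poses are not given: they have to be found in the camera images.
- jig: Fixed grey base plate 230 x 136 x 12 mm lying on the bench; origin at the centre of its underside, x along its long side (the barrel stands on the -x half, the plunger housing on the +x half), z up. The barrel's vertical axis is at (-0.055, 0) in this frame. A dark dial, 104 mm across and 4 mm high, with white graduations lies on the plate round the barrel's foot
- focus (a joint): Angle of the focusing barrel with key and pointer about its vertical axis, rad, counter-clockwise from above positive; at 0 the pointer points along the jig's -x, range -1.4 to 1.4. Stays where it is left (friction torque about 0.06 N m)
- index (a joint): Angle of the index tab about the same axis, same sense and zero as joint focus: the setting is right when both are equal. Clamped stiffly; must not be moved
- key_grip (a point): Point on the barrel's axis, 97 mm above the bench, inside the key bar where it is to be gripped. The key is an upright aluminium bar across the barrel's top, 66 mm long, 12 mm thick, from 83 to 107 mm above the bench; its length lies along the pointer's direction. The barrel below it is black, ribbed, 68 mm in diameter with a pale band at its foot. This point's -x axis is the pointer's direction, z up
- pointer_tip (a point): Tip of the steel pointer at the barrel's foot, 48 mm from the axis, 20 mm above the bench. -x is the direction in which it points
- index_tip (a point): Inner end of the index tab, a small steel block 12 x 9 x 8 mm with a black line along its middle, on the dial's edge; the point lies 49 mm from the barrel's axis, 18 mm above the bench. -x points from the barrel's axis to the tab
- stopdown: Housing of the stop-down plunger, a fixed grey block 36 x 36 x 34 mm with a steel collar 22 mm across and 4 mm high on top; origin at the centre of its underside, on the plate 12 mm above the bench; z up. The collar's top is 50 mm above the bench
- plunger (a joint): Travel of the plunger downward, m: 0 released, 0.020 on its bottom stop; the wanted value is 0.010. A spring pushes it up: 3 N at the start, about 6.7 N at 10 mm, 10 N at the bottom
- plunger_top (a point): Centre of the top of the plunger's black cap, 25 mm across and 8 mm high, on a steel stem 12 mm across; 80 mm above the bench when released and goes down with the plunger. A dark ring on the stem, 10 mm above the collar when released, marks the half travel
- step_cap: Black round lens cap 43 mm across, 10 mm high, lying loose on the jig's plate beside the plunger; origin at the centre of its underside. A bystander
- pen_driver: Loose metal pen screwdriver, 115 mm long, 11 mm thick, lying in front of the jig; origin under its centre. A bystander
- mount_lens: Loose lens standing with its chrome mount up, 69 x 68 x 66 mm; origin at the centre of its underside. A bystander
- drive_module: Loose lens drive unit with orange flex tails, 63 x 63 x 44 mm; origin at the centre of its underside. A bystander
- film_can: Loose white film canister with a lid, 34 mm across, 51 mm high, standing; origin at the centre of its underside. A bystander

How it is judged:
On the way, in this order (a step that is already met when the one before it is completed fails the run):
1. the pointer stands at the index tab (within 5 degrees), the key is let go and the plunger is still up (angle between the x axis of pointer_tip and the x axis of index_tip, either way round below 0.09 rad and horizontal distance between pointer_tip and index_tip below 0.01 m and contact force between the fingers and jig below 0.1 N and value of joint plunger below 0.002 m), for 0.2 s.
2. the plunger is held at half travel (10 mm, within 2.5 mm) for half a second (value of joint plunger between 0.0075 and 0.0125 m), for 0.5 s.
At the end, for the whole second after the job is handed in: The fingers hold the plunger at 10 mm of travel (within 2.5 mm) through the last second, pushing with more than 3 N, and the barrel's pointer is at the index tab within 5 degrees (all of step 2 and contact force between the fingers and stopdown above 3 N and angle between the x axis of pointer_tip and the x axis of index_tip, either way round below 0.09 rad and horizontal distance between pointer_tip and index_tip below 0.01 m); the arm keeps its last pose, push and grip.
It fails at once if the plunger is driven to its bottom stop (beyond 18 mm) (value of joint plunger above 0.018 m).
It fails at once if the index tab is moved by more than 2 mm (distance of index_tip from where it was at the start of the episode above 0.002 m).
It fails at once if a bystander is moved by more than 15 mm (distance of any of step_cap, pen_driver, mount_lens, drive_module, film_can from where it was at the start of the episode above 0.015 m).
It also fails if it takes over 43 s, if anything falls off the work surface, if the arm or the gripper's body presses on something with over 40 N, if the wrist force passes 120 N, or if a joint passes its speed limit or range.

## Working session

There is one attempt and no reset: what is moved stays moved. The work goes in short steps, Python scripts to look and compute and a tool call to move; the robot and the scene stay as the last step left them, time stands still between calls to the robot, and variables do not carry over. Pictures are saved under pics/ and viewed, about 8 in all and at most 12, crops included, and the job is handed in when it is done.

Besides the shell and the picture viewer there is one more tool, called after "Request:" as name(argument=value, ...) on one line, values as JSON. apply_moves: Moves the arm, as the interface text tells. Its arguments: {"type":"object","properties":{"rows":{"type":"array"},"squeeze":{"type":"number"}},"required":["rows"]}

```bash
mkdir -p pics; ls
python3 - <<'E'
from workcell import bot, imaging
import cv2,numpy as np
s=bot.get_state();print({k:np.round(v,4).tolist() for k,v in s.items()},bot.tip_reach)
for n in("top","scene"):
    c=imaging.camera(n);cv2.imwrite(f"pics/{n}0.png",c["image"]);print(n,c["mtx"].tolist(),np.round(c["R"],5).tolist(),np.round(c["t"],5).tolist())
E
```

```text
pics
{'clock': 0.0, 'joint_positions': [-1.2008, 0.6293, 0.0384, 1.5184, -0.027, 0.9963, -0.02], 'joint_vel': [0.0002, -0.0019, 0.0004, 0.0016, 0.0003, 0.0005, 0.0003], 'joint_torque': [-0.001, -56.3391, 1.226, -19.3443, 0.011, 0.0104, -0.0], 'ee_pos': [0.2741, 0.5887, 0.2494], 'tool_rot': [[-0.9066, 0.4221, -0.0008], [0.4221, 0.9066, -0.0017], [-0.0, -0.0019, -1.0]], 'ft_force': [-0.5476, 0.3494, 0.5985], 'wrist_torque': [-0.0679, 0.0072, 0.0128], 'opening': 0.0855} 0.019
top [[433.0359617066341, 0.0, 309.83304405417016], [0.0, 433.0359617066341, 202.5192518801524], [0.0, 0.0, 1.0]] [[-0.02559, -0.99939, 0.02371], [-0.99523, 0.02324, -0.09479], [0.09419, -0.02603, -0.99521]] [-0.08074, 0.52583, 0.93788]
scene [[477.5646732295201, 0.0, 327.8194533207861], [0.0, 477.5646732295201, 207.63304246307797], [0.0, 0.0, 1.0]] [[-0.53654, -0.84386, 0.00544], [-0.73139, 0.46179, -0.50182], [0.42095, -0.27323, -0.86496]] [0.20923, 0.45218, 0.76784]
```

View pics/top0.png

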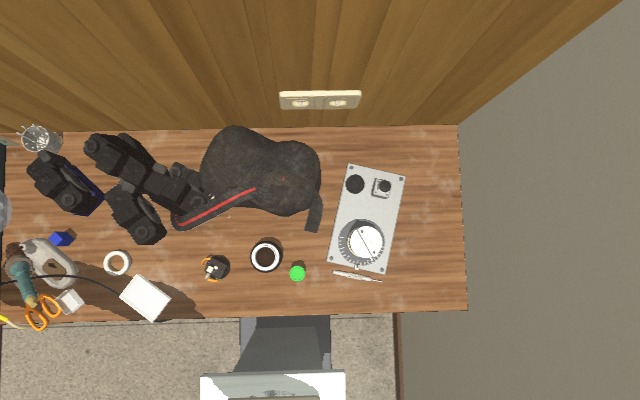

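View pics/scene0.png

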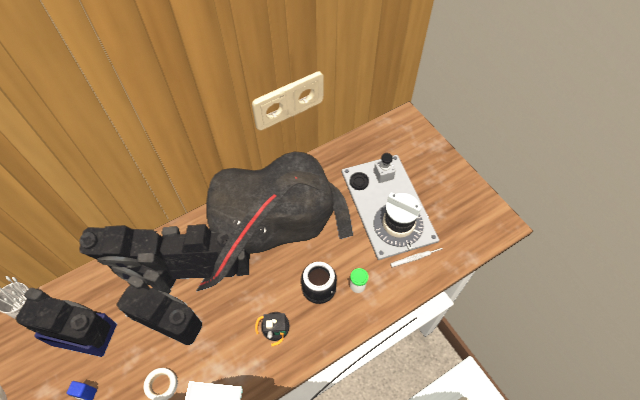

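The top view shows the jig at about (366,218), with the barrel at (365,242), the plunger at (384,186) and the cap at (355,184). I'll enlarge it.

Run:
```python
import cv2,numpy as np
a=cv2.imread("pics/top0.png")[158:286,320:414];b=cv2.imread("pics/scene0.png")[146:266,336:446]
a=cv2.resize(a,None,fx=4.5,fy=4.5,interpolation=cv2.INTER_CUBIC);b=cv2.resize(b,None,fx=3.4,fy=4.5*128/120/1,interpolation=cv2.INTER_CUBIC) if 0 else cv2.resize(b,None,fx=3.4,fy=3.4,interpolation=cv2.INTER_CUBIC)
im=np.zeros((576,800,3),np.uint8);im[:a.shape[0],:a.shape[1]]=a;im[:b.shape[0],424:424+b.shape[1]]=b
cv2.imwrite("pics/crop.png",im)
```

```text
(no output)
```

View pics/crop.png

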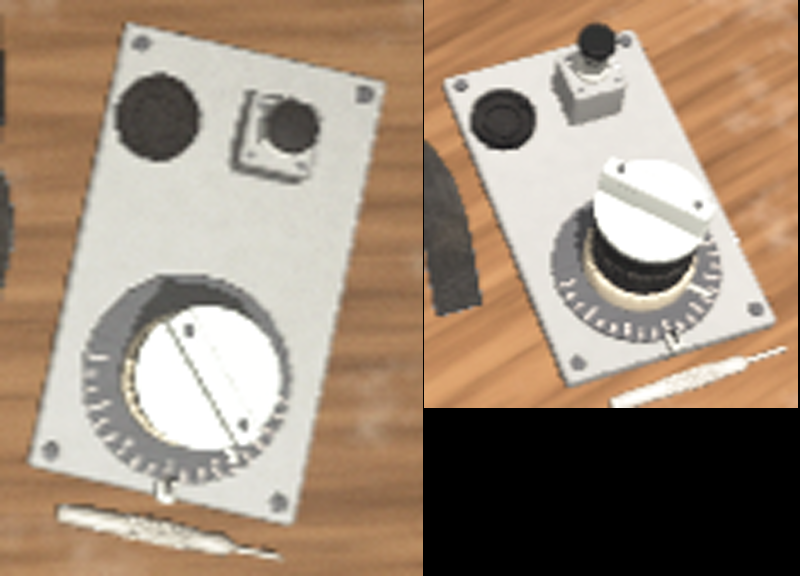

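The crop shows the plate corners clearly. The tab is at crop (165,490), the key screws at (188,328) and (243,425), and the plunger cap at (291,126). Next I'll compute the poses.

```bash
cat > h.py <<'E'
import numpy as np,cv2
T=dict(K=np.array([[433.036,0,309.833],[0,433.036,202.519],[0,0,1]]),R=np.array([[-0.02559,-0.99939,0.02371],[-0.99523,0.02324,-0.09479],[0.09419,-0.02603,-0.99521]]),t=np.array([-0.08074,0.52583,0.93788]))
S=dict(K=np.array([[477.565,0,327.819],[0,477.565,207.633],[0,0,1]]),R=np.array([[-0.53654,-0.84386,0.00544],[-0.73139,0.46179,-0.50182],[0.42095,-0.27323,-0.86496]]),t=np.array([0.20923,0.45218,0.76784]))
def at(c,px,z):
    d=c["R"].T@np.linalg.solve(c["K"],[*px,1]);o=-c["R"].T@c["t"];return (o+d*(z-o[2])/d[2])[:2]
E
python3 - <<'E'
from h import *
tp=lambda p,z:at(T,(p[0]/4.5+320-.4,p[1]/4.5+158-.4),z)
sp=lambda p,z:at(S,((p[0]-424)/3.4+336-.35,p[1]/3.4+146-.35),z)
deg=lambda v:np.degrees(np.arctan2(v[1],v[0]))
def fit(C):
    # order: far-left, far-right, near-right, near-left ; jig x -> far
    L=np.array([[.115,.068],[.115,-.068],[-.115,-.068],[-.115,.068]])
    m=C.mean(0);a=sum(l[0]*c[1]-l[1]*c[0] for l,c in zip(L,C-m));b=sum((l*c).sum() for l,c in zip(L,C-m))
    y=np.arctan2(a,b);R=np.array([[np.cos(y),-np.sin(y)],[np.sin(y),np.cos(y)]])
    return m,y,R,np.abs(C-m-L@R.T).max()
for n,f,c,tab,s1,s2,pl in(("top",tp,[(128,22),(384,80),(295,523),(30,465)],(165,490),(188,328),(243,425),(291,126)),("scene",sp,[(443,83),(634,33),(775,322),(567,385)],(671,341),(620,168),(698,204),(597,40))):
    m,y,R,e=fit(np.array([f(p,.012) for p in c]))
    ax=m+R@[-.055,0];ti=f(tab,.020);a,b=f(s1,.107),f(s2,.107);P=f(pl,.08)
    print(n,"ctr",m.round(4),"yaw",np.degrees(y).round(2),"err",e.round(4),"axis",ax.round(4),"tab",ti.round(4),np.linalg.norm(ti-ax).round(4),"tabdir",deg(ti-ax).round(1),"keymid",((a+b)/2).round(4),np.linalg.norm(a-b).round(4),"keydir",deg(b-a).round(1),"plunger",P.round(4),"jigframe",(R.T@(P-m)).round(4))
E
```

```text
top ctr [ 0.4879 -0.2204] yaw -14.05 err 0.0015 axis [ 0.4345 -0.207 ] tab [ 0.3796 -0.1929] 0.0567 tabdir 165.6 keymid [ 0.4345 -0.2063] 0.0498 keydir -152.3 plunger [ 0.5509 -0.2507] jigframe [ 0.0685 -0.0141]
scene ctr [ 0.4863 -0.2138] yaw -14.51 err 0.0024 axis [ 0.433 -0.2  ] tab [ 0.3813 -0.1865] 0.0535 tabdir 165.3 keymid [ 0.4359 -0.2029] 0.0482 keydir -151.7 plunger [ 0.5508 -0.2472] jigframe [ 0.0708 -0.0161]
```

```bash
cat >> h.py <<'E'
from scipy.spatial.transform import Rotation as Ro
def plan(p,R,tgts,g):
    """tgts: list of (pos,yaw_x deg) per row, tool straight down; prints rows"""
    out=[]
    for q,y in tgts:
        c,s=np.cos(np.radians(y)),np.sin(np.radians(y));G=np.array([[c,s,0],[s,-c,0],[0,0,-1]])
        d=R.T@(np.array(q)-p);w=Ro.from_matrix(R.T@G).as_rotvec(degrees=True)
        out+=[*d.round(4),*w.round(2),g];p,R=np.array(q),G
    for i in range(0,len(out),84):print([float(x) for x in out[i:i+84]])
E
python3 - <<'E'
from h import *
from workcell import bot
s=bot.get_state();print("bag",at(T,(260,213),0),at(T,(240,130),.1),at(T,(313,225),0))
N=24;t=[]
for i in range(1,N+1):
    u=i/N;az=np.radians(65.0+u*(-25.4-65.0));r=.649+min(1,u*1.6)*(.481-.649)
    t.append(((r*np.cos(az),r*np.sin(az),.2494+min(1,u*3)*.05-max(0,u-.75)*4*.08),155+u*(28-155)))
plan(np.array(s["ee_pos"]),np.array(s["tool_rot"]),t,.085)
E
```

```text
bag [0.50486168 0.01969184] [0.67148403 0.04966137] [ 0.47462525 -0.10015456]
[-0.0423, -0.0131, -0.0061, -0.1, 0.0, 5.32, 0.085, -0.0415, -0.0115, -0.0063, 0.0, 0.0, 5.29, 0.085, -0.041, -0.0104, -0.0062, 0.0, 0.0, 5.29, 0.085, -0.0406, -0.0093, -0.0063, 0.0, 0.0, 5.29, 0.085, -0.0401, -0.0083, -0.0062, 0.0, 0.0, 5.29, 0.085, -0.0395, -0.0073, -0.0063, 0.0, 0.0, 5.29, 0.085, -0.039, -0.0063, -0.0062, 0.0, 0.0, 5.29, 0.085, -0.0384, -0.0054, -0.0062, 0.0, 0.0, 5.29, 0.085, -0.0378, -0.0045, 0.0, 0.0, 0.0, 5.29, 0.085, -0.0372, -0.0036, 0.0, 0.0, 0.0, 5.29, 0.085, -0.0366, -0.0028, 0.0, 0.0, 0.0, 5.29, 0.085, -0.0359, -0.002, 0.0, 0.0, 0.0, 5.29, 0.085]
[-0.0353, -0.0013, 0.0, 0.0, 0.0, 5.29, 0.085, -0.0346, -0.0006, 0.0, 0.0, 0.0, 5.29, 0.085, -0.0339, 0.0001, 0.0, 0.0, 0.0, 5.29, 0.085, -0.0295, 0.0113, 0.0, 0.0, 0.0, 5.29, 0.085, -0.0292, 0.0121, 0.0, 0.0, 0.0, 5.29, 0.085, -0.0289, 0.0129, 0.0, 0.0, 0.0, 5.29, 0.085, -0.0285, 0.0136, 0.0133, 0.0, 0.0, 5.29, 0.085, -0.0281, 0.0144, 0.0133, 0.0, 0.0, 5.29, 0.085, -0.0278, 0.0151, 0.0133, 0.0, 0.0, 5.29, 0.085, -0.0273, 0.0159, 0.0133, 0.0, 0.0, 5.29, 0.085, -0.0269, 0.0166, 0.0133, 0.0, 0.0, 5.29, 0.085, -0.0265, 0.0173, 0.0133, 0.0, 0.0, 5.29, 0.085]
```

Request:
apply_moves(rows=[-0.039,-0.013,-0.006,0,0,5.3,0.085,-0.039,-0.0115,-0.006,0,0,5.3,0.085,-0.039,-0.0105,-0.006,0,0,5.3,0.085,-0.039,-0.0095,-0.006,0,0,5.3,0.085,-0.039,-0.0085,-0.006,0,0,5.3,0.085,-0.039,-0.0075,-0.006,0,0,5.3,0.085,-0.039,-0.0065,-0.006,0,0,5.3,0.085,-0.0385,-0.0055,-0.006,0,0,5.3,0.085,-0.038,-0.0045,0,0,0,5.3,0.085,-0.037,-0.0035,0,0,0,5.3,0.085,-0.0365,-0.003,0,0,0,5.3,0.085,-0.036,-0.002,0,0,0,5.3,0.085])

```text
clock: 1.1
ee_pos: [0.4701, 0.1696, 0.292]
tool_rot: [[0.009, 1.0, -0.008], [1.0, -0.009, -0.001], [-0.001, -0.008, -1.0]]
ft_force: [1.3, -0.3, 0.4]
opening: 0.0849
```

Run:
```python
from h import *
from workcell import bot
s=bot.get_state();print(s["joint_positions"]);p=np.array(s["ee_pos"])
N=12;q=np.array([.4345,-.2065,.22])
t=[]
for i in range(1,N+1):
    u=i/N;a=p+u*(q-p);a[2]=p[2]+max(0,u-.5)*2*(q[2]-p[2]);t.append((a,89.5+u*(28-89.5)))
plan(p,np.array(s["tool_rot"]),t,.085)
```

```text
[-0.68227149  0.38751238  0.3928154   1.87500439 -0.18497686  0.92219633
 -0.21129287]
[-0.0314, -0.0027, 0.0, -0.46, 0.06, 5.11, 0.085, -0.0315, 0.0001, 0.0, 0.0, 0.0, 5.12, 0.085, -0.0313, 0.0029, 0.0, 0.0, 0.0, 5.12, 0.085, -0.031, 0.0057, 0.0, 0.0, 0.0, 5.13, 0.085, -0.0303, 0.0085, 0.0, 0.0, 0.0, 5.13, 0.085, -0.0294, 0.0111, 0.0, 0.0, 0.0, 5.13, 0.085, -0.0283, 0.0137, 0.012, 0.0, 0.0, 5.12, 0.085, -0.027, 0.0162, 0.012, 0.0, 0.0, 5.13, 0.085, -0.0254, 0.0185, 0.012, 0.0, 0.0, 5.12, 0.085, -0.0237, 0.0207, 0.012, 0.0, 0.0, 5.13, 0.085, -0.0217, 0.0228, 0.012, 0.0, 0.0, 5.12, 0.085, -0.0196, 0.0246, 0.012, 0.0, 0.0, 5.13, 0.085]
```

Request:
apply_moves(rows=[-0.0315,-0.0025,0,-0.46,0,5.1,0.085,-0.0315,0,0,0,0,5.1,0.085,-0.0315,0.003,0,0,0,5.1,0.085,-0.031,0.0055,0,0,0,5.1,0.085,-0.0305,0.0085,0,0,0,5.1,0.085,-0.0295,0.011,0,0,0,5.1,0.085,-0.0285,0.0135,0.012,0,0,5.1,0.085,-0.027,0.016,0.012,0,0,5.1,0.085,-0.0255,0.0185,0.012,0,0,5.1,0.085,-0.0235,0.0205,0.012,0,0,5.1,0.085,-0.0215,0.023,0.012,0,0,5.1,0.085,-0.0195,0.0245,0.012,0,0,5.1,0.085])

```text
clock: 2.1
ee_pos: [0.4209, -0.2249, 0.2191]
tool_rot: [[0.906, 0.424, 0.006], [0.424, -0.906, -0.001], [0.005, 0.003, -1.0]]
ft_force: [0.7, 0.1, 0.1]
opening: 0.0847
```

Run:
```python
from h import *
from workcell import bot,imaging
s=bot.get_state();print(s["joint_positions"].round(3) if hasattr(s["joint_positions"],'round') else s["joint_positions"],s["clock"])
c=imaging.camera("wrist");cv2.imwrite("pics/w1.png",c["image"]);np.savez("w1",mtx=c["mtx"],R=c["R"],t=c["t"]);print(c["mtx"],c["R"],c["t"])
```

```text
[-0.024  0.504  0.664  2.038 -0.46   0.742 -0.208] 2.1
[[309.70691629   0.         323.1081723 ]
 [  0.         309.70691629 203.57137601]
 [  0.           0.           1.        ]] [[ 0.42260428 -0.9063051   0.00408519]
 [-0.86005097 -0.39960641  0.31721767]
 [-0.28586352 -0.13757101 -0.94834396]] [-0.38252425  0.24105669  0.44153517]
```

View pics/w1.png

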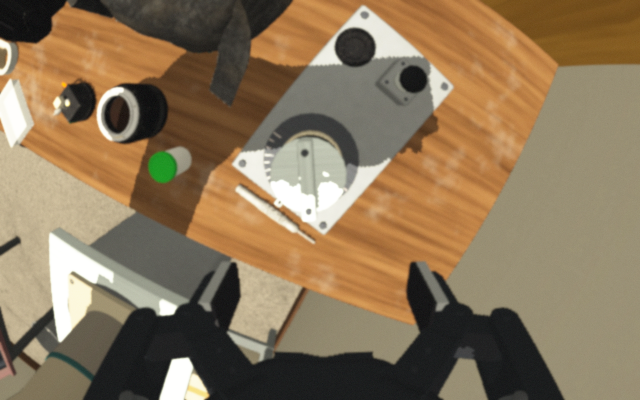

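The wrist view agrees: key screws at (304,152) and (308,212), plunger cap at (413,79), tab near (279,203), and plate corners at (364,6), (451,88), (323,234) and (234,162). I'll compute from these.

```bash
cat >> h.py <<'E'
def atw(c,px,z):
    f=c["mtx"][0,0];v=np.array([px[0]-c["mtx"][0,2],px[1]-c["mtx"][1,2]]);r=np.hypot(*v);th=r/f
    d=c["R"].T@np.array([*(v/max(r,1e-9)*np.sin(th)),np.cos(th)]);o=-c["R"].T@c["t"];return (o+d*(z-o[2])/d[2])[:2]
deg=lambda v:np.degrees(np.arctan2(v[1],v[0]))
E
python3 - <<'E'
from h import *
c=np.load("w1.npz")
C=np.array([atw(c,p,.012) for p in((364,6),(451,88),(323,234),(234,162))]);print(C.round(4).tolist(),C.mean(0))
print("yaw",deg(C[0]-C[3]),deg(C[1]-C[2]))
a,b=atw(c,(304,152),.107),atw(c,(308,212),.107);print("key",(a+b)/2,deg(b-a),np.linalg.norm(a-b),"pl",atw(c,(413,79),.08))
t=atw(c,(279,203),.02);print("tab",t,deg(t-(a+b)/2),np.linalg.norm(t-(a+b)/2))
im=cv2.imread("pics/w1.png")[115:245,225:360];cv2.imwrite("pics/w1c.png",cv2.resize(im,None,fx=4.4,fy=4.4,interpolation=cv2.INTER_CUBIC))
from workcell import bot
s=bot.get_state();plan(np.array(s["ee_pos"]),np.array(s["tool_rot"]),[((.4275,-.2157,.2),28),((.4345,-.2065,.18),28),((.4345,-.2065,.15),28),((.4345,-.2065,.15),28)],.085)
E
```

```text
[[0.6133, -0.1838], [0.5776, -0.3093], [0.361, -0.2535], [0.3976, -0.1269]] [ 0.48739347 -0.21838928]
yaw -14.782188373159297 -14.45039410986411
key [ 0.43383871 -0.20437277] -152.1680800451828 0.04924372456415196 pl [ 0.54992999 -0.25013818]
tab [ 0.37758461 -0.19195761] 167.55445226129407 0.0576078109953599
[0.0151, -0.0115, 0.018, 0.49, -0.01, -3.62, 0.085, 0.0105, -0.0048, 0.02, 0.0, 0.0, 0.0, 0.085, 0.0, 0.0, 0.03, 0.0, 0.0, 0.0, 0.085, 0.0, 0.0, 0.0, 0.0, 0.0, 0.0, 0.085]
```

View pics/w1c.png

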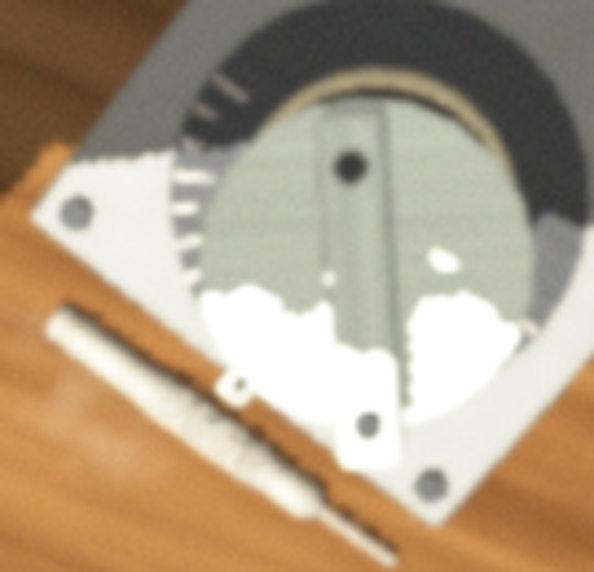

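The tab is confirmed at about 166° and the key at 207.9°, so the turn needed is 42° clockwise seen from above. Now I'll centre over the key.

Request:
apply_moves(rows=[0.015,-0.0115,0.018,0.5,0,-3.6,0.085,0.0105,-0.005,0.02,0,0,0,0.085,0,0,0.02,0,0,0,0.085,0,0,0,0,0,0,0.085,0,0,0,0,0,0,0.085])

```text
clock: 2.57
ee_pos: [0.4326, -0.2113, 0.1569]
tool_rot: [[0.887, 0.462, -0.003], [0.462, -0.887, -0.002], [-0.003, 0.001, -1.0]]
ft_force: [0.6, -0.1, 0.4]
opening: 0.0848
```

Run:
```python
from h import *
from workcell import bot
s=bot.get_state();p=np.array(s["ee_pos"]);print(p,deg(np.array(s["tool_rot"])[:,0]))
plan(p,np.array(s["tool_rot"]),[((.4342,-.2055,p[2]-.01),28),((.4342,-.2055,.14),28),((.4342,-.2055,.12),28),((.4342,-.2055,.11),28),((.4342,-.2055,.106),28)],.085)
```

```text
[ 0.43260131 -0.21134153  0.15693458] 27.484145606628008
[0.0041, -0.0045, 0.01, 0.03, 0.19, -0.52, 0.085, 0.0, 0.0, 0.0069, 0.0, 0.0, 0.0, 0.085, 0.0, 0.0, 0.02, 0.0, 0.0, 0.0, 0.085, 0.0, 0.0, 0.01, 0.0, 0.0, 0.0, 0.085, 0.0, 0.0, 0.004, 0.0, 0.0, 0.0, 0.085]
```

Request:
apply_moves(rows=[0.004,-0.0045,0.008,0,0.2,-0.5,0.085,0,0,0.012,0,0,0,0.085,0,0,0.016,0,0,0,0.085,0,0,0.009,0,0,0,0.085,0,0,0,0,0,0,0.085,0,0,0,0,0,0,0.085], squeeze=30)

```text
clock: 3.07
ee_pos: [0.4371, -0.2043, 0.1138]
tool_rot: [[0.881, 0.473, 0.008], [0.473, -0.881, -0.002], [0.006, 0.005, -1.0]]
ft_force: [0.3, 0.5, -0.6]
opening: 0.085
```

Run:
```python
from h import *
from workcell import bot
s=bot.get_state();p=np.array(s["ee_pos"]);print(p,deg(np.array(s["tool_rot"])[:,0]))
plan(p,np.array(s["tool_rot"]),[((.4342,-.2055,.107),28)],.085)
```

```text
[ 0.43709242 -0.2043331   0.11377525] 28.233384638552003
[-0.0031, -0.0004, 0.0068, 0.31, -0.35, 0.23, 0.085]
```

Request:
apply_moves(rows=[-0.003,-0.0005,0.006,0.3,-0.35,0,0.085,0,0,0,0,0,0,0.04,0,0,0,0,0,0,0.02,0,0,0,0,0,0,0.005,0,0,0,0,0,0,0.005,0,0,0,0,0,0,0.005,0,0,0,0,0,0,0.005,0,0,0,0,0,0,0.005], squeeze=30)

```text
clock: 3.73
ee_pos: [0.4345, -0.2043, 0.11]
tool_rot: [[0.881, 0.474, 0.002], [0.474, -0.881, 0.002], [0.002, -0.001, -1.0]]
ft_force: [1.5, -2.1, -3.4]
opening: 0.0112
```

Request:
apply_moves(rows=[0,0,0,0,0,4,0.005,0,0,0,0,0,4,0.005,0,0,0,0,0,4,0.005,0,0,0,0,0,4,0.005,0,0,0,0,0,4,0.005,0,0,0,0,0,4,0.005,0,0,0,0,0,4,0.005,0,0,0,0,0,4,0.005,0,0,0,0,0,0,0.005,0,0,0,0,0,0,0.005])

```text
clock: 4.57
ee_pos: [0.4345, -0.2045, 0.11]
tool_rot: [[0.996, -0.088, 0.002], [-0.088, -0.996, 0.001], [0.002, -0.001, -1.0]]
ft_force: [-0.4, -0.7, -0.3]
opening: 0.0114
```

Run:
```python
from h import *
from workcell import bot
s=bot.get_state();print(s["ee_pos"],deg(np.array(s["tool_rot"])[:,0]),s["wrist_torque"],s["joint_positions"])
```

```text
[ 0.43453522 -0.20447473  0.10998887] -5.024765706342407 [ 0.0089507   0.07371619 -0.03305136] [-0.02251586  0.71369586  0.62006797  2.11775785 -0.80475135  0.55835179
 -0.46397523]
```

Request:
apply_moves(rows=[0,0,0,0,0,3,0.005,0,0,0,0,0,3,0.005,0,0,0,0,0,3,0.005,0,0,0,0,0,0,0.005,0,0,0,0,0,0,0.005])

```text
clock: 4.98
ee_pos: [0.4346, -0.2045, 0.11]
tool_rot: [[0.971, -0.238, 0.002], [-0.238, -0.971, 0.001], [0.002, -0.001, -1.0]]
ft_force: [0.3, 0.1, 0.5]
opening: 0.0112
```

Run:
```python
from h import *
from workcell import bot,imaging
s=bot.get_state();print(s["ee_pos"],deg(np.array(s["tool_rot"])[:,0]))
c=imaging.camera("wrist");np.savez("w2",mtx=c["mtx"],R=c["R"],t=c["t"])
a=imaging.camera("scene")["image"];cv2.imwrite("pics/s2.png",a);cv2.imwrite("pics/w2.png",c["image"])
v=np.hstack([cv2.resize(a[170:280,360:460],(400,440),interpolation=2),cv2.resize(c["image"][100:320,220:420],(400,440),interpolation=2)]);cv2.imwrite("pics/v2.png",v)
```

```text
[ 0.43455255 -0.20445978  0.10999146] -13.784464292913736
```

View pics/v2.png

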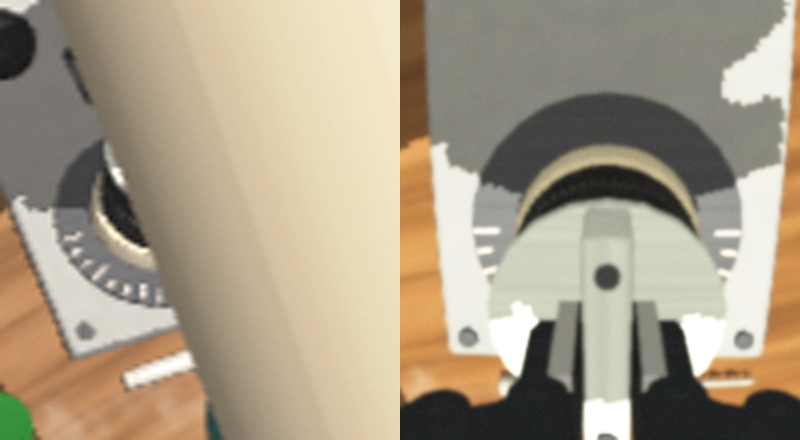

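Request:
apply_moves(rows=[0,0,0,0,0,0,0.03,0,0,0,0,0,0,0.06,0,0,0,0,0,0,0.085,0,0,0,0,0,0,0.085,0,0,0,0,0,0,0.085,0,0,-0.015,0,0,0,0.085,0,0,-0.03,0,0,0,0.085,0,0,-0.04,0,0,0,0.085,0,0,-0.02,0,0,0,0.085])

```text
clock: 5.83
ee_pos: [0.4315, -0.2038, 0.2145]
tool_rot: [[0.972, -0.237, -0.009], [-0.237, -0.972, 0.005], [-0.009, -0.002, -1.0]]
ft_force: [1.1, -0.4, 0.9]
opening: 0.0853
```

Run:
```python
from h import *
from workcell import bot
s=bot.get_state();p=np.array(s["ee_pos"]);print(p)
q=np.array([.5505,-.2495,.19]);plan(p,np.array(s["tool_rot"]),[(p+(q-p)*i/5,-14) for i in range(1,6)],0.0)
```

```text
[ 0.43148741 -0.20381939  0.21452183]
[0.0253, 0.0033, 0.0047, -0.14, 0.54, 0.31, 0.0, 0.0253, 0.0031, 0.0049, 0.0, 0.0, 0.0, 0.0, 0.0253, 0.0031, 0.0049, 0.0, 0.0, 0.0, 0.0, 0.0253, 0.0031, 0.0049, 0.0, 0.0, 0.0, 0.0, 0.0253, 0.0031, 0.0049, 0.0, 0.0, 0.0, 0.0]
```

Request:
apply_moves(rows=[0.0245,0.003,0.005,0,0.5,0.3,0,0.025,0.003,0.005,0,0,0,0,0.025,0.003,0.005,0,0,0,0,0.025,0.003,0.005,0,0,0,0,0.015,0.003,0.005,0,0,0,0,0,0,0,0,0,0,0,0,0,0,0,0,0,0])

```text
clock: 6.42
ee_pos: [0.5452, -0.2476, 0.195]
tool_rot: [[0.971, -0.239, 0.01], [-0.239, -0.971, 0.001], [0.01, -0.004, -1.0]]
ft_force: [0.3, -1.2, -0.3]
opening: 0.0007
```

Run:
```python
from h import *
from workcell import bot,imaging
s=bot.get_state();print(s["ee_pos"],s["tool_rot"])
c=imaging.camera("wrist");np.savez("w3",mtx=c["mtx"],R=c["R"],t=c["t"])
a=imaging.camera("scene")["image"];b=imaging.camera("top")["image"];cv2.imwrite("pics/s3.png",a);cv2.imwrite("pics/w3.png",c["image"]);cv2.imwrite("pics/t3.png",b)
v=np.hstack([cv2.resize(a[170:270,360:450],(360,400),interpolation=2),cv2.resize(b[190:290,320:410],(360,400),interpolation=2)]);cv2.imwrite("pics/v3.png",v)
```

```text
[ 0.54523184 -0.24758221  0.19496308] [[ 0.9708753  -0.23935939  0.01040377]
 [-0.23938486 -0.97092395  0.00125752]
 [ 0.00980027 -0.0037114  -0.99994509]]
```

View pics/v3.png

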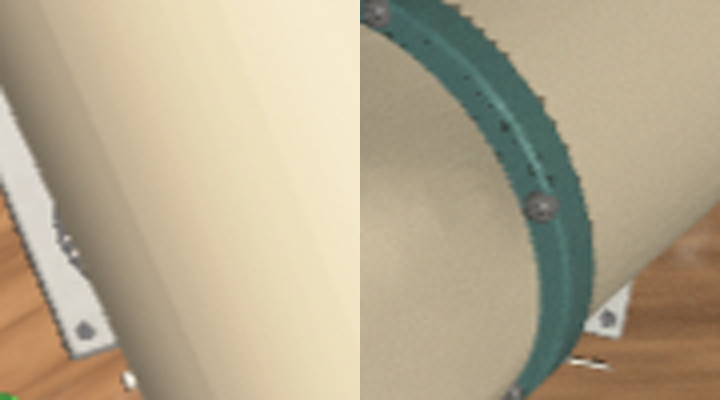

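Both fixed views are blocked by the arm, so I'll swing aside briefly to verify the pointer.

Request:
apply_moves(rows=[-0.022,-0.031,-0.003,0,0,0,0,-0.022,-0.031,-0.003,0,0,0,0,-0.022,-0.031,-0.003,0,0,0,0,-0.022,-0.031,-0.003,0,0,0,0,-0.022,-0.031,-0.003,0,0,0,0,-0.022,-0.031,-0.003,0,0,0,0,-0.022,-0.031,-0.003,0,0,0,0,-0.022,-0.031,-0.003,0,0,0,0,-0.022,-0.031,0,0,0,0,0,-0.02,-0.025,0,0,0,0,0])

```text
clock: 7.4
ee_pos: [0.3932, 0.1062, 0.2208]
tool_rot: [[0.965, -0.26, 0.012], [-0.26, -0.965, 0.003], [0.01, -0.006, -1.0]]
ft_force: [0.9, 0.3, -0.1]
opening: 0.0002
```

Run:
```python
from h import *
from workcell import bot,imaging
a=imaging.camera("scene")["image"];b=imaging.camera("top")["image"];cv2.imwrite("pics/s4.png",a);cv2.imwrite("pics/t4.png",b)
v=np.hstack([cv2.resize(a[176:266,370:450],(400,450),interpolation=2),cv2.resize(b[200:290,325:405],(400,450),interpolation=2)]);cv2.imwrite("pics/v4.png",v)
```

```text
(no output)
```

View pics/v4.png

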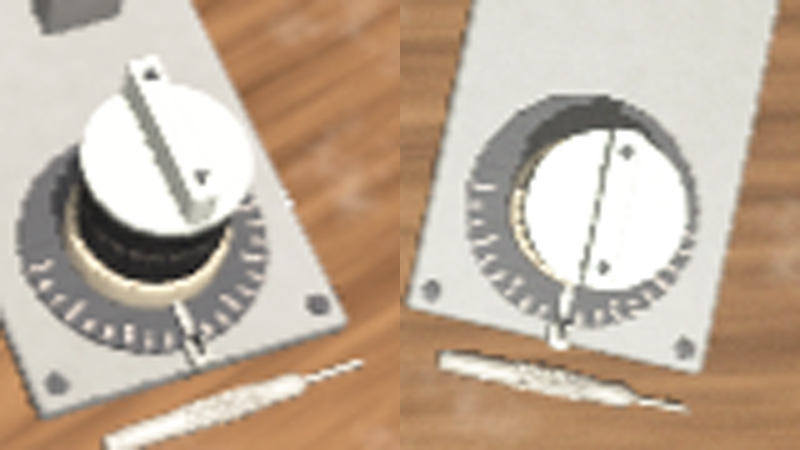

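Run:
```python
from h import *
from workcell import bot
tp=lambda p,z:at(T,(325+(p[0]-400)/5-.4,200+p[1]/5-.4),z);sp=lambda p,z:at(S,(370+p[0]/5-.4,176+p[1]/5-.4),z)
a,b=tp((628,150),.107),tp((602,268),.107);print("key top",deg(b-a),(a+b)/2)
a2,b2=sp((150,74),.107),sp((201,177),.107);print("key scene",deg(b2-a2),(a2+b2)/2)
print("tab via keymid",deg(tp((559,334),.02)-(a+b)/2),deg(sp((195,351),.02)-(a2+b2)/2))
print("pointer seg",deg(tp((563,318),.02)-tp((571,286),.02)),deg(sp((189,333),.02)-sp((178,303),.02)))
s=bot.get_state();p=np.array(s["ee_pos"])
q=np.array([.5505,-.2495,.18]);plan(p,np.array(s["tool_rot"]),[(p+(q-p)*i/11,-14) for i in range(1,12)],0.0)
```

```text
key top 165.32640248982 [ 0.43422536 -0.20653675]
key scene 166.56691913068798 [ 0.43548482 -0.20245952]
tab via keymid 166.23366870515326 164.26811379592334
pointer seg 163.77695696518245 161.43977104266904
[0.0222, 0.028, 0.0036, -0.36, -0.35, -0.57, 0.0, 0.022, 0.0282, 0.0036, 0.0, 0.0, 0.0, 0.0, 0.022, 0.0282, 0.0036, 0.0, 0.0, 0.0, 0.0, 0.022, 0.0282, 0.0036, 0.0, 0.0, 0.0, 0.0, 0.022, 0.0282, 0.0036, 0.0, 0.0, 0.0, 0.0, 0.022, 0.0282, 0.0036, 0.0, 0.0, 0.0, 0.0, 0.022, 0.0282, 0.0036, 0.0, 0.0, 0.0, 0.0, 0.022, 0.0282, 0.0036, 0.0, 0.0, 0.0, 0.0, 0.022, 0.0282, 0.0036, 0.0, 0.0, 0.0, 0.0, 0.022, 0.0282, 0.0036, 0.0, 0.0, 0.0, 0.0, 0.022, 0.0282, 0.0036, 0.0, 0.0, 0.0, 0.0]
```

The key measures about 166° and the tab about 165.5°, so they are aligned within roughly 2°. Now to the plunger.

Request:
apply_moves(rows=[0.022,0.028,0.003,-0.4,-0.4,-0.6,0,0.022,0.028,0.003,0,0,0,0,0.022,0.028,0.003,0,0,0,0,0.022,0.028,0.003,0,0,0,0,0.022,0.028,0.003,0,0,0,0,0.022,0.028,0.003,0,0,0,0,0.022,0.028,0.003,0,0,0,0,0.022,0.028,0.003,0,0,0,0,0.022,0.028,0.003,0,0,0,0,0.015,0.02,0.003,0,0,0,0,0.005,0.005,0,0,0,0,0,0,0,0,0,0,0,0])

```text
clock: 8.5
ee_pos: [0.5344, -0.2249, 0.1886]
tool_rot: [[0.973, -0.229, -0.003], [-0.229, -0.973, 0.004], [-0.004, -0.003, -1.0]]
ft_force: [-0.2, -0.2, 0.0]
opening: -0.0004
```

Run:
```python
from h import *
from workcell import bot
s=bot.get_state();p=np.array(s["ee_pos"]);print(p)
plan(p,np.array(s["tool_rot"]),[((.5505,-.2498,p[2]-.01),-14)],0.0)
```

```text
[ 0.53440248 -0.22485086  0.18859007]
[0.0214, 0.0206, 0.0098, -0.19, 0.24, 0.73, 0.0]
```

Request:
apply_moves(rows=[0.011,0.01,0.015,-0.2,0.2,0.7,0,0.0105,0.0105,0.02,0,0,0,0,0,0,0.02,0,0,0,0,0,0,0.015,0,0,0,0,0,0,0,0,0,0,0,0,0,0,0,0,0,0])

```text
clock: 9.0
ee_pos: [0.5471, -0.2447, 0.1191]
tool_rot: [[0.97, -0.242, -0.0], [-0.242, -0.97, 0.006], [-0.002, -0.006, -1.0]]
ft_force: [0.0, -0.2, 0.8]
opening: -0.0001
```

Run:
```python
from h import *
from workcell import bot
s=bot.get_state();p=np.array(s["ee_pos"]);print(p,s["ft_force"])
plan(p,np.array(s["tool_rot"]),[((.5505,-.2498,.103),-14)],0.0)
```

```text
[ 0.54708167 -0.24473312  0.11906692] [ 0.01778885 -0.17642673  0.75378595]
[0.0046, 0.0042, 0.016, -0.34, 0.11, 0.01, 0.0]
```

Centre first, then probe downward in small steps.

Request:
apply_moves(rows=[0.005,0.004,0.008,-0.3,0.1,0,0,0,0,0,0,0,0,0,0.0,0,0.004,0,0,0,0,0,0,0,0,0,0,0])

```text
clock: 9.33
ee_pos: [0.5522, -0.2478, 0.1094]
tool_rot: [[0.971, -0.239, 0.003], [-0.239, -0.971, 0.001], [0.003, -0.001, -1.0]]
ft_force: [-0.6, -0.5, -0.5]
opening: -0.0005
```

Request:
apply_moves(rows=[0,0,0.004,0,0,0,0,0,0,0,0,0,0,0,0,0,0,0,0,0,0])

```text
clock: 9.58
ee_pos: [0.5528, -0.2478, 0.106]
tool_rot: [[0.971, -0.238, 0.005], [-0.238, -0.971, -0.0], [0.005, -0.001, -1.0]]
ft_force: [-0.5, 0.0, -1.0]
opening: -0.0003
```

Request:
apply_moves(rows=[0,0,0.004,0,0,0,0,0,0,0,0,0,0,0,0,0,0,0,0,0,0])

```text
clock: 9.83
ee_pos: [0.5529, -0.2479, 0.1019]
tool_rot: [[0.971, -0.239, 0.005], [-0.239, -0.971, -0.0], [0.005, -0.001, -1.0]]
ft_force: [0.4, -0.1, 0.9]
opening: -0.0001
```

Request:
apply_moves(rows=[-0.002,0.002,0,0,0,0,0,0,0,0.003,0,0,0,0,0,0,0,0,0,0,0,0,0,0,0,0,0,0])

```text
clock: 10.17
ee_pos: [0.5505, -0.2499, 0.0992]
tool_rot: [[0.971, -0.239, 0.006], [-0.239, -0.971, -0.0], [0.006, -0.001, -1.0]]
ft_force: [0.3, 0.8, 3.8]
opening: -0.0001
```

Request:
apply_moves(rows=[0,0,0.003,0,0,0,0,0,0,0,0,0,0,0,0,0,0,0,0,0,0])

```text
clock: 10.42
ee_pos: [0.5505, -0.2499, 0.0966]
tool_rot: [[0.971, -0.239, 0.007], [-0.239, -0.971, 0.0], [0.006, -0.002, -1.0]]
ft_force: [-0.0, 0.2, 4.0]
opening: 0.0004
```

Request:
apply_moves(rows=[0,0,0.003,0,0,0,0,0,0,0,0,0,0,0,0,0,0,0,0,0,0])

```text
clock: 10.67
ee_pos: [0.5505, -0.25, 0.0939]
tool_rot: [[0.971, -0.239, 0.007], [-0.239, -0.971, 0.0], [0.007, -0.002, -1.0]]
ft_force: [-1.1, 1.0, 4.8]
opening: -0.0001
```

Request:
apply_moves(rows=[0,0,0.003,0,0,0,0,0,0,0.002,0,0,0,0,0,0,0,0,0,0,0,0,0,0,0,0,0,0])

```text
clock: 11.0
ee_pos: [0.5505, -0.2499, 0.0895]
tool_rot: [[0.971, -0.239, 0.007], [-0.239, -0.971, 0.001], [0.007, -0.003, -1.0]]
ft_force: [-1.3, 0.8, 7.2]
opening: -0.0003
```

Run:
```python
from h import *
from workcell import bot,imaging
f=[]
for i in range(8):
    c=imaging.camera("wrist");s=bot.get_state();f.append([*s["ee_pos"],s["ft_force"][2]])
print(np.mean(f,0),s["clock"])
cv2.imwrite("pics/w5.png",c["image"]);a=imaging.camera("scene")["image"];cv2.imwrite("pics/s5.png",a)
v=np.hstack([cv2.resize(a[130:210,350:430],(400,400),interpolation=2),cv2.resize(c["image"][130:330,220:420],(400,400),interpolation=2)]);cv2.imwrite("pics/v5.png",v)
```

```text
[ 0.5505415  -0.24994673  0.08959117  6.4017773 ] 11.4
```

View pics/v5.png

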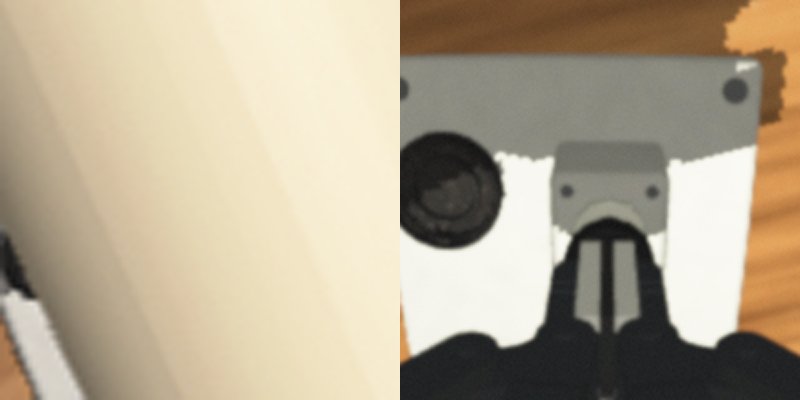

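The wrist view shows the closed fingertips centred on the cap, with the housing at (610,190). The TCP height of 0.0896 m and 6.4 N both put the travel at about 9.5–10 mm. I'll hold, then hand in.

Request:
apply_moves(rows=[0,0,0.0003,0,0,0,0,0,0,0,0,0,0,0,0,0,0,0,0,0,0,0,0,0,0,0,0,0,0,0,0,0,0,0,0,0,0,0,0,0,0,0,0,0,0,0,0,0,0,0,0,0,0,0,0,0])

```text
clock: 12.12
ee_pos: [0.5505, -0.2499, 0.0914]
tool_rot: [[0.971, -0.239, 0.009], [-0.239, -0.971, 0.002], [0.008, -0.004, -1.0]]
ft_force: [-2.0, 0.9, 6.2]
opening: -0.0002
```

The zero rows creep upward, because each one restarts from the measured pose. I'll push back down and let the fixed target hold.

Request:
apply_moves(rows=[0,0,0.002,0,0,0,0,0,0,0.0008,0,0,0,0])

```text
clock: 12.28
ee_pos: [0.5505, -0.25, 0.0892]
tool_rot: [[0.971, -0.239, 0.009], [-0.239, -0.971, 0.002], [0.008, -0.004, -1.0]]
ft_force: [-0.8, 1.3, 6.4]
opening: -0.0
```

Run:
```python
from h import *
from workcell import bot,imaging
for i in range(14):
    imaging.camera("wrist");s=bot.get_state()
    if i%3==1:print(s["clock"],np.round(s["ee_pos"],4),round(s["ft_force"][2],2))
```

```text
12.3833 [ 0.5505 -0.25    0.0893] 6.63
12.5333 [ 0.5505 -0.25    0.0893] 6.63
12.6833 [ 0.5505 -0.2499  0.0893] 6.19
12.8333 [ 0.5505 -0.25    0.0893] 5.92
12.9833 [ 0.5505 -0.25    0.0893] 6.44
```

Stable at 0.0893 m and about 6.4 N for 0.7 s. Handing in.

```bash
python3 -c "
from workcell import workorder,bot
print(workorder.finish_job());s=bot.get_state();print(s['clock'],s['ee_pos'],s['ft_force'])"
```

```text
the job is handed in; nothing more can be done
None
the job is handed in; nothing more can be done
```

I turned the focusing barrel about 42° clockwise by its key, let go, then pushed the plunger down and handed the job in while holding it. The hand-in gave no verdict, so these are my own last checks:

- **Pointer:** after letting go, the two cameras put the key at 165.3° and 166.6°, and the tab at 166.2° and 164.3°. That is 1–2.5° apart, inside the 5° limit. Measuring the short pointer itself gave 161–164°, which is less precise and 2.5–3° from the tab.
- **Plunger:** it was held steady for 0.7 s before hand-in, with the tool at 0.0893 m and pushing with about 6.4 N. That is about 10 mm of travel by height and 9–10 mm by force.
- **Ring not seen:** the arm hid the plunger from the scene camera, so I never saw the ring level with the collar. The travel comes from height and force only.
- **Drift during the hold:** the plunger had drifted up by about 2 mm, to roughly 8 mm of travel, which is still within tolerance. I pushed it back to 10 mm before handing in.
- **Everything else:** the arm was not seen to touch the index tab or any loose item, and about 13 s of the 43 s were used.

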